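Load a converter brick into the sprung test nest

ROBOT

A 7-joint arm with a two-finger parallel gripper is mounted at the origin on the work surface. World frame = base frame: x ahead of the robot, y to its left, z up, the work surface at z = 0. Lengths are in mm, angles in rad, forces in N, time in s.
With the tool pointing down it reaches from about 400 to 750 mm from the base axis. Payload 19.5 kg.
Tool frame: the origin (TCP) lies between the finger pads; the fingertips stand 22 mm ahead of it and the grasp point (between the pads) lies 3 mm ahead of it; z points along the fingers, y is the line along which they close (so a half turn about z gives the same grasp; the last joint's range is limited). The gripper opens to 85 mm and grips with 20 to 120 N. Pads are 22 mm wide; open, the fingers measure 114 mm over their backs; the gripper's body (76 mm by 85 mm) begins 54 mm behind the grasp point. The pads swing forward as they close: fully open they stand 13 mm farther back than shut.
Start: joints at [-1.377, 0.707, -0.028, 1.485, 0.022, 0.951, -0.075], TCP at [134.322, 559.066, 253.268] pointing down, gripper open.
Joint ranges: [-2.71, 2.71], [-0.32, 2.16], [-1.57, 1.52], [0, 2.45], [-1.46, 4.6], [0, 2.02], [-2.83, 2.83]. Speed limits (rad/s): [1.89, 1.89, 2.57, 2.57, 3.01, 3.01, 3.01].

INTERFACE

Orientations are given as a unit quaternion [x, y, z, w].
In Python, from rig import ctrl gives the robot as it stands.
- The arm moves only by the shell command python3 -m creep 'ROWS' [FORCE]. ROWS is JSON, one flat list of numbers, 7 for each row, row after row: the finger opening in mm, from 0 to 85.4, then the shift along the tool's x, y, z in units of 30 mm (1.0 is 30 mm), then the turn, a rotation vector about the tool's x, y, z in units of 5 degrees (1.0 is 5 degrees). In form: [gripper, x, y, z, ax, ay, az, gripper, x, y, z, ax, ay, az, ...]. A call has 1 to 20 rows; each row is the pose to reach, as a shift and turn from the pose commanded when the call began, along the tool's axes at that moment; what a row does not reach only later rows make up. A row lasts 1/12 s, in which the tool goes at most 41.7 mm and 7.16 degrees, less where a joint would pass 70% of its speed; a pose out of reach is approached as far as the arm can. A call with a gripper value outside its range is refused whole. The fingers move at their own pace and stop on an object; FORCE is the grip in N (left out, the last holds). Time passes only in rows, so rows that repeat a pose let the fingers close. It gives the time, the measured TCP pose, the force, the opening and the grip force at its end, in the units of the state.
- ctrl.state(): the state, without advancing time (a new reading comes with each control period).
- ctrl.capture(name): name is "scene" or "top" or "wrist"; returns the picture (420x560x3 uint8, red, green, blue); there is no depth.
- ctrl.get_calibration(name): a dict with "K" (3x3 intrinsics, pixels), "R" (3x3) and "t" (3): a world point X has camera coordinates R X + t. Camera axes: x right, y down, z forward; pixel columns grow to the right and rows downward; lengths in mm; the calibration is good to about 2 mm. A picture is of the moment at which its call begins: read the wrist's pose just before it. get_calibration takes no time and is no camera call; for the wrist camera it gives the pose at the moment of the call.
- ctrl.finish_job(): hands the job in; it is judged then, once.
The state is a dict: "time": time; "joint_pos": joint angles; "dq": joint speeds; "joint_efforts": joint torques, N m; "tcp_pos": TCP position; "tcp_rot": TCP orientation; "ft_force": force on the tool from outside, world axes, zero at the start; "torque": the same for the moment, N m; "opening": finger opening in mm; "gripper_force": force on a finger pad.
Only numpy, scipy, OpenCV 4.12 (cv2) and the standard library are available. Lean on these libraries where they do the work, as an engineer would, in place of code of your own. Each camera call takes 0.05 s, during which the arm holds its last target. There are 200 camera calls.

TASK

Put the flat converter brick from the parts tray on test: the tray leaves room only at its ends and the nest only at its long sides, so lift it out, set it down on a clear spot of the bench mat, let go, take it again the other way and seat it level in the pocket of the test nest. Then press it down on the sprung contacts and, while it is down, slide the keeper bar over its end as far as the bar goes, so that the brick stays held down when you let go. Do not drop the brick, do not bump it against the other things, and leave those where they are.

Things in the scene. Friction and masses are not known exactly. Their poses are not given: they have to be found in the camera images.
- brick_mid (a point): Centre of the converter brick: a loose flat block 58 long (its x) x 37 wide (its y) x 13 mm high, about 70 g, plain aluminium top over a dark underside. It starts in one of the three tray pockets, the other two hold finned heat sinks. It fits the nest either way round. This point is half-way up, 6.5 mm below its top.
- tray: Parts tray, fixed: black block 94 (x) x 160 (y) x 14 mm high, three pockets 5 mm deep (60 x 39 mm) at y = -48, 0, +48 mm. Pieces lie with their long side along the tray's x. The brick's top stands 8 mm above the tray's; the tray is flat for 17 mm past each pocket end, then ends. The 11 mm gaps between pieces are too narrow for a finger. Origin: centre of its underside, on the mat.
- sink_a_mid (a point): Centre of a loose aluminium heat sink with upright fins, 58 x 37 x 27 mm high, in a tray pocket. Leave it there.
- sink_b_mid (a point): Centre of the second, identical heat sink in another tray pocket. Leave it there.
- mat: Dark grey bench mat, fixed, 520 (x) x 1060 (y) x 2 mm thick, under all the things; origin: centre of its underside at table height, so its top is at z = 2 mm.
- nest: Test nest, fixed: aluminium block, x -74 to +60, y +-42 mm, top (rim) 25.5 mm above its underside, pocket at its origin. A black terminal head, 51.5 mm high, stands at x = +37 to +59; the keeper bar at the -x end, its guides at x -62 to -20, |y| 23 to 40, 40 mm high. Beside the pocket's long sides, from x = -20 to +16, the rim is clear. Origin: underside (on the mat), below the pocket's centre.
- pocket (a point): Centre of the pocket's mouth, at rim height. Pocket 61 (nest x) x 40 mm (y): 1.5 mm play all round the brick; 2.5 mm lead-in, and bevelled stops 13 mm high round its +x end (from x = +16). Unpressed, the contact block carries the brick with its underside 3.5 mm below and top 9.5 mm above the rim. The bar's underside is 3.5 mm above the rim: the brick must go down over 6 mm to pass; it can go 9.
- contacts (a joint): Travel of the sprung, guided contact block that forms the pocket's floor: 0 = up, grows downward, at most 0.009 m. 5 N to start it, 8 N at 6 mm, 9.5 N at the bottom; it comes back up when let go. Reads a little under 0.006 when the brick is trapped beneath the bar.
- keeper (a joint): Position of the keeper bar along the nest's +x: 0 = fully back, 0.020 m = fully closed, its front part then 10.5 mm over the brick's end. Below 0.008 it is wholly clear of the pocket. It starts anywhere from 0 to 0.006; about 1.5 N moves it and it stays where left. It cannot pass the brick's end unless the brick is held down.
- keeper_bar (a point): Centre of the keeper bar's upright part: steel, 15 (nest x) x 44 (y) x 18 mm high, underside 3.5 mm and top 21.5 mm above the rim. Before and behind it, over its 44 mm width, is only the flat rim, so one fingertip can stand before it, pressing on the brick's end, and the other behind it, both tips lower than its underside, and move it along together.
- cleaner: Soldering tip cleaner, loose: round black pot 60 mm across with brass wool, 43 mm high. Origin: centre of its underside. Leave it alone.
- jar: Small amber flux jar with white lid, loose, 42 mm across, 46 mm high. Origin: centre of its underside. Leave it alone.
- dish: Shallow round steel parts dish, loose, 72 mm across, 20 mm high. Origin: centre of its underside. Leave it alone.
- board: Small dark green circuit board with parts on it, loose, 64 (x) x 48 (y) mm, 14 mm high. Origin: centre of its underside. Leave it alone.
Things that resemble listed ones, but are neither listed nor needed, are in the scene too. What is shaped like the part that bears brick_mid but orange is not meant.

How it is judged:
By the outcome, as a careful person would: the job done as asked, in the order asked, and still so for the second after the job is handed in, with the robot touching nothing.
It also fails if it takes over 72 s, if anything falls off the work surface, if the arm or the gripper's body presses on something with over 40 N, if the wrist force passes 120 N, or if a joint passes its speed limit or range.

## Working session

There is one attempt and no reset: what is moved stays moved. The work goes in short steps, Python scripts to look and compute and a shell command to move; the robot and the scene stay as the last step left them, time stands still between calls to the robot, and variables do not carry over. Pictures are saved under pics/ and viewed, at most 10 in all, crops included, and the job is handed in when it is done.

```bash
mkdir -p pics; ls; python3 - <<'E'
from rig import ctrl
import cv2,numpy as np
s=ctrl.state();print(s['tcp_pos'],s['tcp_rot'],s['opening'],s['time'])
for n in("scene","top"):
    c=ctrl.get_calibration(n);print(n,np.round(c['K'],1).tolist(),np.round(c['R'],3).tolist(),np.round(c['t'],1).tolist())
    cv2.imwrite(f"pics/{n}0.png",ctrl.capture(n)[:,:,::-1])
E
```

```text
pics
[134.26171493 558.84071824 252.83490651] [ 1.17639383e-01  9.93056221e-01 -5.59533972e-04 -6.09738635e-05] 85.45469589606002 0.0
scene [[417.9, 0.0, 274.6], [0.0, 417.9, 211.1], [0.0, 0.0, 1.0]] [[-0.853, 0.521, 0.0], [0.378, 0.619, -0.689], [-0.359, -0.587, -0.725]] [410.1, -192.1, 1182.6]
top [[412.1, 0.0, 287.3], [0.0, 412.1, 214.0], [0.0, 0.0, 1.0]] [[0.013, -1.0, 0.011], [-0.988, -0.015, -0.153], [0.153, -0.009, -0.988]] [57.8, 541.0, 854.5]
```

View pics/top0.png

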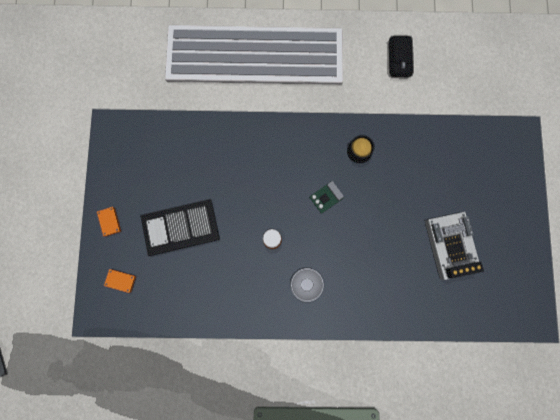

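View pics/scene0.png

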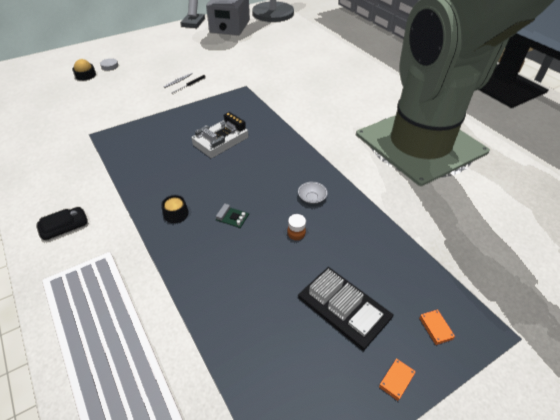

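The top view shows the tray at about (180,228). Its plain silver piece at (157,232) is the brick candidate, next to two finned pieces at (177,226) and (199,222). The orange blocks at (108,222) and (119,281) are decoys. The nest is at (455,245) with its terminal head at the bottom (464,270). The pot is at (361,148), the board at (327,197), the jar at (272,239) and the dish at (307,285). I'll confirm with an enlarged crop and measure.

```bash
cat > h.py <<'E'
from rig import ctrl
import cv2,numpy as np
from scipy.spatial.transform import Rotation as Rn
def ray(c,uv,z):
    K,R,t=(np.array(c[k],float) for k in "KRt"); t=t.ravel()
    uv=np.atleast_2d(np.array(uv,float)); d=np.linalg.solve(K,np.c_[uv,np.ones(len(uv))].T); d=(R.T@d).T; o=-R.T@t
    return o+d*((z-o[2])/d[:,2])[:,None]
def proj(c,X):
    K,R,t=(np.array(c[k],float) for k in "KRt"); p=K@(R@np.atleast_2d(X).T+t.reshape(3,1)); return (p[:2]/p[2]).T
def move(target,yaw=None):
    """yaw: world direction (deg) of tool y axis; prints row shift/turn units"""
    s=ctrl.state(); R=Rn.from_quat(s['tcp_rot']); M=R.as_matrix()
    d=M.T@(np.array(target)-s['tcp_pos'])/30
    w=np.zeros(3)
    if yaw is not None:
        a=np.radians(yaw); y=np.array([np.cos(a),np.sin(a),0])
        if y@M[:,1]<0:y=-y
        z=np.array([0,0,-1.]); T=np.c_[np.cross(y,z),y,z]
        w=np.degrees(Rn.from_matrix(M.T@T).as_rotvec())/5
    print('from',s['tcp_pos'].round(1) if hasattr(s['tcp_pos'],'round') else s['tcp_pos'],'shift',d.round(3),'turn',w.round(3))
E
python3 - <<'E'
from h import *
im=cv2.imread('pics/top0.png'); c=ctrl.get_calibration('top')
a=cv2.resize(im[190:265,130:230],None,fx=4,fy=4,interpolation=2);b=cv2.resize(im[205:280,415:500],None,fx=4.,fy=4.,interpolation=2)
cv2.imwrite('pics/crop.png',np.hstack([a,b]))
print(a.shape,b.shape)
print('brick',ray(c,[157,232],23).round(),'tray',ray(c,[180,228],16).round(),'nest',ray(c,[455,245],27).round())
for n,p in dict(pot=(361,148),board=(327,197),jar=(272,239),dish=(307,285),or1=(108,222),or2=(119,281)).items(): print(n,ray(c,p,20).round())
hsv=cv2.cvtColor(im,cv2.COLOR_BGR2HSV)
m=(im.max(2)<32).astype(np.uint8); m[:, :130]=0;m[:,230:]=0;m[:190]=0;m[265:]=0
m=cv2.morphologyEx(m,cv2.MORPH_CLOSE,np.ones((25,25)))
k=max(cv2.findContours(m,0,2)[0],key=cv2.contourArea); r=cv2.boxPoints(cv2.minAreaRect(k));print(r.round(1).tolist());w=ray(c,r,16);print('tray',w.round(1).tolist(),w.mean(0))
g=((im.min(2)>150)).astype(np.uint8);g[:,:140]=0;g[:,172:]=0;g[:200]=0;g[260:]=0
k=max(cv2.findContours(g,0,2)[0],key=cv2.contourArea);q=cv2.boxPoints(cv2.minAreaRect(k));w=ray(c,q,24);print('brick',w.round(1).tolist(),w.mean(0))
E
```

```text
(300, 400, 3) (300, 340, 3)
brick [[499. 351.  23.]] tray [[509. 303.  16.]] nest [[ 479. -303.   27.]]
pot [[ 699. -101.   20.]]
board [[583. -23.  20.]]
jar [[487.  98.  20.]]
dish [[388.  20.  20.]]
or1 [[520. 461.  20.]]
or2 [[391. 427.  20.]]
[[140.5, 215.89999389648438], [209.89999389648438, 200.60000610351562], [218.5, 239.60000610351562], [149.10000610351562, 254.8000030517578]]
tray [[535.0, 391.9, 16.0], [571.8, 239.1, 16.0], [484.5, 216.5, 16.0], [448.8, 367.3, 16.0]] [510.01051929 303.68537869  16.        ]
brick [[523.2, 375.5, 24.0], [530.9, 340.5, 24.0], [476.3, 326.4, 24.0], [468.7, 361.1, 24.0]] [499.74516067 350.88102374  24.        ]
```

View pics/crop.png

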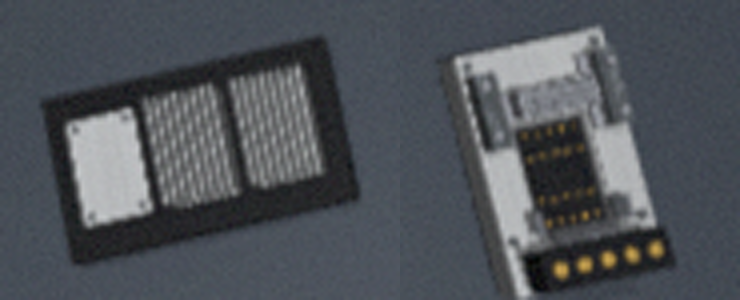

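The crop confirms it: in the tray the leftmost piece (source px 157,232) is plain flat aluminium, and the other two have fins. The brick is therefore in the tray's +y pocket at about (500,351). The nest's head end points toward world −x. I'll move above the brick for a close look.

```bash
python3 - <<'E'
from h import *
move([500,351,215],14)
E
```

```text
from [134.3 558.9 252.9] shift [-13.472  -3.889   1.268] turn [-9.0000e-03  6.0000e-03  1.2498e+01]
```

```bash
python3 -m creep '[85,-1.3,-0.4,0.1,0,0,1.2, 85,-2.6,-0.8,0.2,0,0,2.4, 85,-3.9,-1.1,0.35,0,0,3.6, 85,-5.2,-1.5,0.5,0,0,4.8, 85,-6.5,-1.9,0.6,0,0,6, 85,-7.8,-2.2,0.7,0,0,7.2, 85,-9.1,-2.6,0.85,0,0,8.4, 85,-10.4,-3,1,0,0,9.6, 85,-11.7,-3.4,1.1,0,0,10.8, 85,-12.8,-3.7,1.2,0,0,12, 85,-13.47,-3.89,1.27,0,0,12.5, 85,-13.47,-3.89,1.27,0,0,12.5, 85,-13.47,-3.89,1.27,0,0,12.5, 85,-13.47,-3.89,1.27,0,0,12.5, 85,-13.47,-3.89,1.27,0,0,12.5]' 40
python3 - <<'E'
from h import *
s=ctrl.state();print(s['tcp_pos'],abs(s['dq']).max() if hasattr(s['dq'],'max') else s['dq'],s['joint_pos'])
c=ctrl.get_calibration('wrist');im=ctrl.capture('wrist')[:,:,::-1].copy();cv2.imwrite('pics/w1.png',im)
np.savez('w1.npz',**{k:c[k] for k in 'KRt'})
print(proj(c,[[500,351,24]]))
E
```

```text
time: 1.35
tcp_pos: [499.2, 352.0, 215.2]
tcp_rot: [0.615, 0.789, -0.0, -0.0]
ft_force: [-0.7, -0.1, -0.6]
opening: 85.3
gripper_force: 0.0
[499.15425977 351.97315266 215.23264202] 0.0035778012833123556 [-0.76747522  0.81859212  0.21868861  1.40002713 -0.19738484  0.94458697
 -0.25406554]
[[283.01145167 190.36152527]]
```

View pics/w1.png

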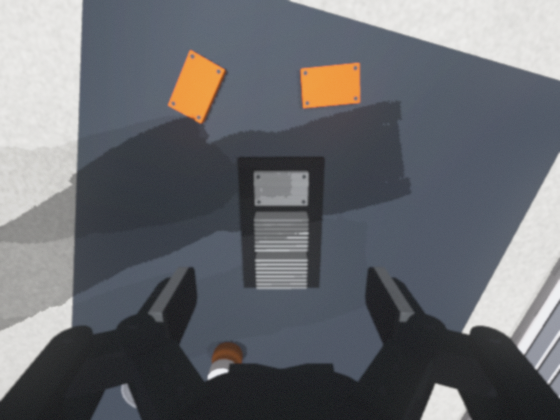

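The wrist view shows the tray at (281,222) and the plain brick at (281,188), between fingers that line up well with its long axis. The two sinks are below it.

```bash
python3 - <<'E'
from h import *
c=np.load('w1.npz');im=cv2.imread('pics/w1.png');g=im.max(2)
m=np.zeros_like(g);m[160:210,245:318]=(g[160:210,245:318]>75)
m=cv2.morphologyEx(m,cv2.MORPH_CLOSE,np.ones((5,5)));
k=max(cv2.findContours(m,0,2)[0],key=cv2.contourArea);q=cv2.boxPoints(cv2.minAreaRect(k));print(q.round(1).tolist())
w=ray(c,q,24);ctr=w.mean(0);e=[w[i]-w[i-1] for i in range(4)];print(w.round(1).tolist(),ctr,[(np.linalg.norm(v).round(1),np.degrees(np.arctan2(v[1],v[0])).round(1)) for v in e])
m=(g<28).astype(np.uint8);m[:150]=0;m[292:]=0;m[:,:228]=0;m[:,335:]=0
k=max(cv2.findContours(m,0,2)[0],key=cv2.contourArea);q=cv2.approxPolyDP(cv2.convexHull(k),4,True)[:,0];print(q.tolist())
w=ray(c,q,16);print(w.round(1).tolist())
for i in range(len(w)): v=w[i]-w[i-1];print(np.linalg.norm(v).round(1),np.degrees(np.arctan2(v[1],v[0])).round(1))
E
```

```text
[[253.0, 171.0], [308.0, 171.0], [308.0, 206.0], [253.0, 206.0]]
[[464.0, 363.7, 24.0], [520.4, 378.0, 24.0], [531.0, 340.6, 24.0], [472.4, 325.7, 24.0]] [496.95267113 351.97692809  24.        ] [(np.float64(38.9), np.float64(102.5)), (np.float64(58.1), np.float64(14.2)), (np.float64(38.9), np.float64(-74.1)), (np.float64(60.4), np.float64(-165.8))]Traceback (most recent call last):
  File "<stdin>", line 8, in <module>
ValueError: max() iterable argument is empty
```

```bash
python3 -m creep '[72,0,0,0.6,0,0,0, 72,0,0,1.6,0,0,0, 72,0,-0.02,2.6,0,0,0, 72,0,-0.02,3.6,0,0,0, 72,0,-0.02,4.4,0,0,0, 72,0,-0.02,4.8,0,0,0, 72,0,-0.02,5,0,0,0, 72,0,-0.02,5,0,0,0, 72,0,-0.02,5,0,0,0]'
python3 - <<'E'
from h import *
s=ctrl.state();print(s['tcp_pos'],s['ft_force'],s['opening'])
c=ctrl.get_calibration('wrist');im=ctrl.capture('wrist')[:,:,::-1].copy();cv2.imwrite('pics/w2.png',im)
np.savez('w2.npz',**{k:c[k] for k in 'KRt'})
print(proj(c,[[498.5,351.5,24]]))
E
```

```text
time: 2.15
tcp_pos: [499.7, 351.4, 66.3]
tcp_rot: [0.616, 0.788, 0.001, 0.0]
ft_force: [-0.0, 0.1, -0.5]
opening: 72.1
gripper_force: 0.0
[499.70625426 351.44003731  66.31484989] [-0.04455563  0.09875495 -0.5441961 ] 72.05636694503687
[[281.45461612 251.17008298]]
```

View pics/w2.png

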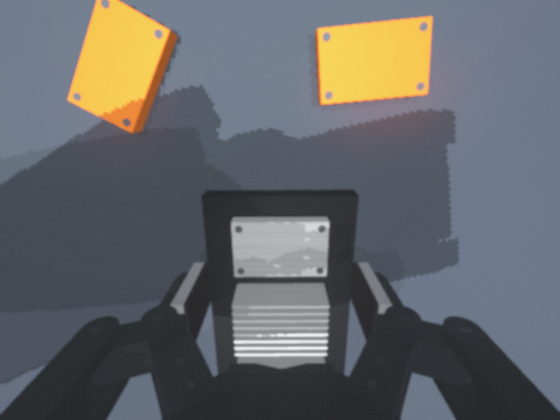

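The brick's top spans (232–329, 216–277) and sits centred between the fingertips at (190,285) and (375,285). Next I'll refine its pose.

```bash
cat >> h.py <<'E'
def box(c,im,roi,z,thr):
    x0,y0,x1,y1=roi;g=im.min(2);m=np.zeros_like(g);m[y0:y1,x0:x1]=(g[y0:y1,x0:x1]>thr)
    m=cv2.morphologyEx(m,cv2.MORPH_CLOSE,np.ones((9,9)))
    k=max(cv2.findContours(m,0,2)[0],key=cv2.contourArea);q=cv2.boxPoints(cv2.minAreaRect(k));w=ray(c,q,z)
    print('px',q.round().tolist(),'ctr',w.mean(0).round(1))
    for i in range(4): v=w[i]-w[i-1];print(np.linalg.norm(v).round(1),np.degrees(np.arctan2(v[1],v[0])).round(1))
E
python3 - <<'E'
from h import *
c=np.load('w2.npz');im=cv2.imread('pics/w2.png')
box(c,im,(222,208,340,279),24,110)
s=ctrl.state();M=Rn.from_quat(s['tcp_rot']).as_matrix();p=np.array(s['tcp_pos'])
for d in (9,16,22): print(d,proj(c,[p+M@[0,y,d] for y in(-36,36)]).round().tolist())
E
```

```text
px [[231.0, 217.0], [329.0, 217.0], [329.0, 276.0], [231.0, 276.0]] ctr [497.1 353.6  24. ]
39.1 101.1
56.9 14.1
39.1 -72.9
60.9 -165.9
9 [[212.0, 282.0], [357.0, 282.0]]
16 [[215.0, 275.0], [353.0, 275.0]]
22 [[217.0, 269.0], [351.0, 269.0]]
```

```bash
python3 -m creep '[66,0.05,-0.02,0.3,0,0,0, 66,0.05,-0.02,0.6,0,0,0, 66,0.05,-0.02,0.7,0,0,0, 66,0.05,-0.02,0.8,0,0,0, 66,0.05,-0.02,0.8,0,0,0]'
python3 -m creep '[66,0,0,0.04,0,0,0, 66,0,0,0.08,0,0,0, 66,0,0,0.12,0,0,0, 66,0,0,0.12,0,0,0]'
python3 -m creep '[66,0,0,0.04,0,0,0, 66,0,0,0.08,0,0,0, 66,0,0,0.08,0,0,0]'
```

```text
time: 2.62
tcp_pos: [498.3, 352.1, 40.5]
tcp_rot: [0.616, 0.788, -0.0, -0.0]
ft_force: [-0.2, -0.5, -0.3]
opening: 66.4
gripper_force: 0.0
time: 2.95
tcp_pos: [498.4, 352.3, 37.5]
tcp_rot: [0.616, 0.788, -0.0, 0.0]
ft_force: [0.6, -0.4, 0.3]
opening: 66.3
gripper_force: 0.0
time: 3.2
tcp_pos: [498.4, 352.3, 35.0]
tcp_rot: [0.616, 0.788, -0.0, -0.0]
ft_force: [0.0, -0.1, 0.0]
opening: 66.2
gripper_force: 0.0
```

```bash
python3 -m creep '[60,0,0,0.02,0,0,0, 58,0,0,0.02,0,0,0, 55,0,0,0.02,0,0,0, 50,0,0,0.02,0,0,0, 50,0,0,0.02,0,0,0, 50,0,0,0.02,0,0,0, 50,0,0,0.02,0,0,0]' 30
python3 - <<'E'
from h import *
cv2.imwrite('pics/s1.png',cv2.resize(ctrl.capture('scene')[240:370,270:430,::-1],None,fx=4,fy=4))
E
```

```text
time: 3.78
tcp_pos: [498.5, 352.3, 34.8]
tcp_rot: [0.616, 0.788, 0.0, 0.0]
ft_force: [-0.7, -0.4, 5.3]
opening: 57.1
gripper_force: 32.1
```

View pics/s1.png

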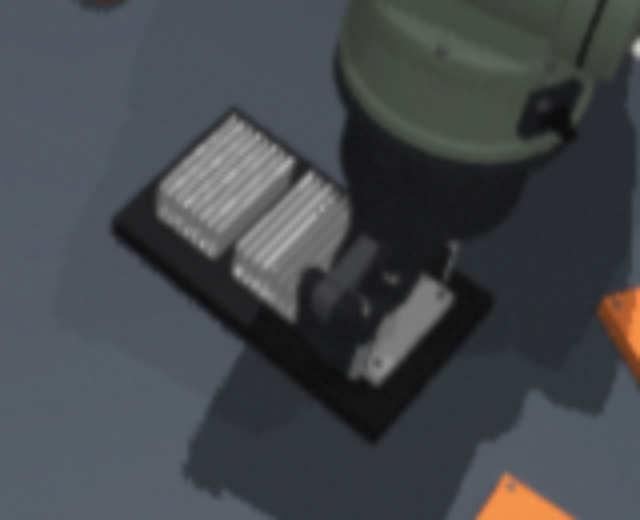

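The gripper straddles the brick at its ends and the sinks are untouched. The force reads 5 N upward, so the tips just touch the tray: tip length is about 18.8 mm at 57 mm opening. I'll lift.

```bash
python3 -m creep '[50,0,0,-0.02,0,0,0, 50,0,0,-0.06,0,0,0, 50,0,0,-0.15,0,0,0, 50,0,0,-0.3,0,0,0, 50,0,0,-0.6,0,0,0, 50,0,0,-1.1,0,0,0, 50,0,0,-1.7,0,0,0, 50,0,0,-2.3,0,0,0, 50,0,0,-2.8,0,0,0, 50,0,0,-3.1,0,0,0, 50,0,0,-3.2,0,0,0, 50,0,0,-3.2,0,0,0]' 45
python3 - <<'E'
from h import *
move([490,-110,130],15)
E
```

```text
time: 4.83
tcp_pos: [498.6, 352.5, 131.2]
tcp_rot: [0.616, 0.788, 0.0, 0.0]
ft_force: [-0.5, -0.1, -0.2]
opening: 56.4
gripper_force: 47.9
from [498.6 352.5 131.2] shift [-14.89   -4.004   0.032] turn [ 0.008 -0.003 -0.202]
```

```bash
python3 -m creep '[50,-0.3,-0.08,0,0,0,0, 50,-0.9,-0.24,0,0,0,0, 50,-1.8,-0.48,0,0,0,0, 50,-2.9,-0.78,0,0,0,0, 50,-4,-1.08,0,0,0,0, 50,-5.1,-1.37,0,0,0,0, 50,-6.2,-1.67,0,0,0,0, 50,-7.3,-1.96,0,0,0,0, 50,-8.4,-2.26,0,0,0,0, 50,-9.5,-2.55,0,0,0,0, 50,-10.6,-2.85,0,0,0,0, 50,-11.7,-3.15,0,0,0,0, 50,-12.8,-3.44,0,0,0,0, 50,-13.7,-3.68,0,0,0,0, 50,-14.4,-3.87,0,0,0,-0.1, 50,-14.8,-3.98,0,0,0,-0.2, 50,-14.9,-4,0,0,0,-0.2, 50,-14.9,-4,0,0,0,-0.2, 50,-14.9,-4,0,0,0,-0.2, 50,-14.9,-4,0,0,0,-0.2]'
python3 - <<'E'
from h import *
c=ctrl.get_calibration('wrist');s=ctrl.state();im=ctrl.capture('wrist')[:,:,::-1].copy();cv2.imwrite('pics/w3.png',im)
np.savez('w3.npz',**{k:c[k] for k in 'KRt'})
print(proj(c,[[479,-303,27],[490,-110,110]]))
E
```

```text
time: 6.5
tcp_pos: [489.9, -109.4, 130.4]
tcp_rot: [0.608, 0.794, 0.0, -0.0]
ft_force: [-0.1, -0.5, -0.3]
opening: 56.8
gripper_force: 47.9
[[220.96472657 391.01555427]
 [283.61504339 271.33473216]]
```

View pics/w3.png

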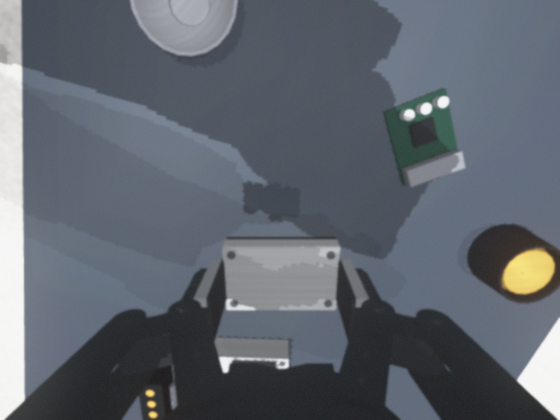

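The brick's top is at (282,273), held level across its ends. The mat below it is clear, and the nest only begins at row 340. I'll set it down here.

```bash
python3 -m creep '[50,0,0,0.3,0,0,0, 50,0,0,0.9,0,0,0, 50,0,0,1.6,0,0,0, 50,0,0,2.3,0,0,0, 50,0,0,2.8,0,0,0, 50,0,0,3.1,0,0,0, 50,0,0,3.3,0,0,0, 50,0,0,3.38,0,0,0, 50,0,0,3.4,0,0,0, 50,0,0,3.4,0,0,0]'
python3 -m creep '[50,0,0,0.02,0,0,0, 50,0,0,0.04,0,0,0, 50,0,0,0.06,0,0,0, 50,0,0,0.06,0,0,0]'
```

```text
time: 7.38
tcp_pos: [490.3, -110.4, 29.0]
tcp_rot: [0.609, 0.793, 0.0, 0.0]
ft_force: [-0.2, 0.3, 0.9]
opening: 56.4
gripper_force: 47.9
time: 7.72
tcp_pos: [490.1, -110.4, 26.9]
tcp_rot: [0.609, 0.793, 0.0, 0.0]
ft_force: [-0.5, -0.4, -0.7]
opening: 56.6
gripper_force: 47.9
```

```bash
python3 -m creep '[50,0,0,0.01,0,0,0, 50,0,0,0.02,0,0,0, 50,0,0,0.03,0,0,0, 50,0,0,0.03,0,0,0, 50,0,0,0.03,0,0,0]'
```

```text
time: 8.13
tcp_pos: [490.1, -110.5, 26.0]
tcp_rot: [0.609, 0.793, -0.0, 0.0]
ft_force: [-0.2, 0.7, 1.8]
opening: 56.5
gripper_force: 48.1
```

```bash
python3 -m creep '[50,0,0,0.01,0,0,0, 50,0,0,0.02,0,0,0, 50,0,0,0.02,0,0,0, 50,0,0,0.02,0,0,0]' 20
python3 -m creep '[58,0,0,0,0,0,0, 60,0,0,0,0,0,0, 64,0,0,0,0,0,0, 70,0,0,0,0,0,0, 76,0,0,0,0,0,0, 76,0,0,0,0,0,0, 76,0,0,-0.6,0,0,0, 76,0,0,-1.6,0,0,0, 76,0,0,-2.5,0,0,0, 76,0,0,-3,0,0,0, 76,0,0,-3,0,0,0, 76,0,0,-3,0,0,0]'
python3 - <<'E'
from h import *
s=ctrl.state();c=ctrl.get_calibration('wrist');im=ctrl.capture('wrist')[:,:,::-1].copy();cv2.imwrite('pics/w4.png',im)
np.savez('w4.npz',**{k:c[k] for k in 'KRt'})
p=proj(c,[[490,-110.5,15]])[0];print(p)
u,v=p.astype(int)
box(c,im,(u-65,v-45,u+65,v+45),15,105)
t=ctrl.capture('top')[:,:,::-1].copy();cv2.imwrite('pics/t2.png',t)
c=ctrl.get_calibration('top');p=proj(c,[[490,-110.5,15]])[0];print(p)
E
```

```text
time: 8.47
tcp_pos: [490.1, -110.4, 25.9]
tcp_rot: [0.609, 0.793, 0.0, 0.0]
ft_force: [-2.5, 1.2, 17.2]
opening: 56.3
gripper_force: 49.7
time: 9.47
tcp_pos: [490.3, -110.4, 115.7]
tcp_rot: [0.609, 0.793, 0.0, 0.001]
ft_force: [-1.1, -0.0, -0.6]
opening: 75.7
gripper_force: 0.0
[282.36281616 218.17885942]
px [[217.0, 173.0], [346.0, 173.0], [346.0, 262.0], [217.0, 262.0]] ctr [ 489.7 -112.    15. ]
75.1 101.2
96.9 15.1
75.2 -70.9
107.3 -164.9
[366.0199083  239.23409723]
```

```bash
python3 - <<'E'
from h import *
c=np.load('w4.npz');im=cv2.imread('pics/w4.png')
g=im.min(2);print(g[218,220:350:6],g[170:270:5,282])
for t in(140,150,160): 
    box(c,im,(217,173,346,262),15,t)
E
```

```text
[124 124  99  94 168 191 200 225 214 214 225 219 213 214 213 214 198 108
 107 106 105 103] [109 108 109 109 106 190 215 214 216 213 234 213 234 247 189 138 137 138
 137 136]
px [[234.0, 244.0], [237.0, 173.0], [319.0, 176.0], [316.0, 247.0]] ctr [ 484.2 -106.2   15. ]
67.0 -167.4
59.3 100.2
61.8 12.8
59.5 -74.8
px [[243.0, 194.0], [318.0, 194.0], [318.0, 241.0], [243.0, 241.0]] ctr [ 488.6 -110.8   15. ]
39.6 102.8
57.7 15.1
39.6 -72.6
60.8 -164.9
px [[243.0, 194.0], [318.0, 194.0], [318.0, 240.0], [243.0, 240.0]] ctr [ 488.5 -110.4   15. ]
38.7 102.8
57.7 15.1
38.7 -72.6
60.8 -164.9
```

View pics/w4.png

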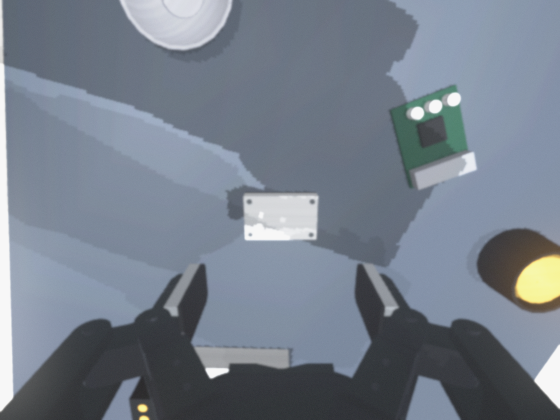

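The brick lies flat and free on the mat at (281,217), well clear of the board, dish and nest. I'll turn 90° and take it by its long sides.

```bash
python3 -m creep '[70,0,0,0,0,0,1.4, 70,0,0,0.2,0,0,2.8, 70,0,0,0.4,0,0,4.2, 70,0,0,0.6,0,0,5.6, 70,0,0,0.8,0,0,7, 70,0,0,1,0,0,8.4, 70,0,0,1.2,0,0,9.8, 70,0,0,1.4,0,0,11.2, 70,0,0,1.5,0,0,12.6, 70,0,0,1.6,0,0,14, 70,0,0,1.6,0,0,15.4, 70,0,0,1.6,0,0,16.8, 65,0,0,1.6,0,0,18, 60,0,0,1.6,0,0,18, 60,0,0,1.6,0,0,18, 60,0,0,1.6,0,0,18]'
python3 - <<'E'
from h import *
s=ctrl.state();print(s['joint_pos']);move([490,-110.5,31],-75)
c=ctrl.get_calibration('wrist');im=ctrl.capture('wrist')[:,:,::-1].copy();cv2.imwrite('pics/w5.png',im)
np.savez('w5.npz',**{k:c[k] for k in 'KRt'})
u,v=proj(c,[[490,-110.5,15]])[0].astype(int);print(u,v)
box(c,im,(u-45,v-70,u+45,v+70),15,155)
E
```

```text
time: 10.9
tcp_pos: [489.8, -110.5, 66.9]
tcp_rot: [0.991, 0.132, -0.0, 0.0]
ft_force: [-0.1, 0.3, 0.4]
opening: 60.4
gripper_force: 0.0
[-0.00626545  0.94658394  0.30836419  1.92167911 -0.71376209  0.38499566
 -0.45100659]
from [ 489.8 -110.5   66.9] shift [0.007 0.003 1.197] turn [0.    0.01  0.041]
279 242
px [[250.0, 198.0], [311.0, 198.0], [311.0, 285.0], [250.0, 285.0]] ctr [ 489.5 -111.1   15. ]
60.4 13.4
36.7 -74.7
60.4 -162.8
40.6 105.3
```

```bash
python3 -m creep '[55,0,0,0.3,0,0,0, 52,0,0,0.6,0,0,0, 52,0,0,0.9,0,0,0, 52,0,0,1.1,0,0,0, 52,0,0,1.2,0,0,0, 52,0,0,1.2,0,0,0, 52,0,0,1.2,0,0,0]' 30
python3 -m creep '[44,0,0,0,0,0,0, 40,0,0,0,0,0,0, 36,0,0,0,0,0,0, 32,0,0,0,0,0,0, 30,0,0,0,0,0,0, 30,0,0,0,0,0,0, 30,0,0,0,0,0,0]' 45
python3 -m creep '[30,0,0,-0.05,0,0,0, 30,0,0,-0.2,0,0,0, 30,0,0,-0.6,0,0,0, 30,0,0,-1.2,0,0,0, 30,0,0,-1.8,0,0,0, 30,0,0,-2.4,0,0,0, 30,0,0,-2.9,0,0,0, 30,0,0,-3.2,0,0,0, 30,0,0,-3.3,0,0,0, 30,0,0,-3.3,0,0,0]'
python3 - <<'E'
from h import *
im=ctrl.capture('wrist')[:,:,::-1].copy();cv2.imwrite('pics/w6.png',im)
t=ctrl.capture('top')[:,:,::-1].copy();cv2.imwrite('pics/t3.png',t)
c=ctrl.get_calibration('wrist');s=ctrl.state();p=np.array(s['tcp_pos']);np.savez('w6.npz',p=p,q=s['tcp_rot'],**{k:c[k] for k in 'KRt'})
top=p[2]-31+15
u,v=proj(c,[[p[0],p[1],top]])[0].astype(int);print(u,v)
box(c,im,(u-80,v-80,u+80,v+80),top,140)
E
```

```text
time: 11.53
tcp_pos: [490.0, -110.5, 31.2]
tcp_rot: [0.991, 0.13, -0.0, 0.0]
ft_force: [-0.1, -0.2, 1.0]
opening: 52.1
gripper_force: 0.0
time: 12.12
tcp_pos: [490.2, -110.4, 31.9]
tcp_rot: [0.991, 0.13, 0.0, 0.0]
ft_force: [-2.1, -0.2, 10.7]
opening: 35.3
gripper_force: 43.9
time: 12.95
tcp_pos: [490.2, -110.3, 130.6]
tcp_rot: [0.991, 0.131, 0.0, 0.0]
ft_force: [1.5, 0.1, -1.1]
opening: 35.2
gripper_force: 45.0
279 272
px [[244.0, 218.0], [318.0, 218.0], [318.0, 320.0], [244.0, 320.0]] ctr [ 490.3 -111.1  113.7]
59.9 12.9
36.0 -74.9
59.9 -162.6
40.8 105.1
```

```bash
python3 - <<'E'
from h import *
move([400,-322,200],-75)
c=np.load('w6.npz');print(-c['R'].T@c['t'].ravel()-c['p'])
E
```

```text
from [ 489.9 -110.3  129.7] shift [-4.721  6.041 -2.341] turn [-0.004  0.007 -0.001]
[ 77.661244    20.16403868 119.92534032]
```

```bash
python3 -m creep '[30,-0.2,0.2,-0.2,0,0,0, 30,-0.6,0.7,-0.6,0,0,0, 30,-1.2,1.5,-1.1,0,0,0, 30,-1.9,2.4,-1.6,0,0,0, 30,-2.6,3.3,-2,0,0,0, 30,-3.3,4.2,-2.3,0,0,0, 30,-4,5.1,-2.34,0,0,0, 30,-4.5,5.75,-2.34,0,0,0, 30,-4.7,6.04,-2.34,0,0,0, 30,-4.72,6.04,-2.34,0,0,0, 30,-4.72,6.04,-2.34,0,0,0, 30,-4.72,6.04,-2.34,0,0,0]'
python3 - <<'E'
from h import *
s=ctrl.state();c=ctrl.get_calibration('wrist');im=ctrl.capture('wrist')[:,:,::-1].copy();cv2.imwrite('pics/w7.png',im)
np.savez('w7.npz',p=s['tcp_pos'],q=s['tcp_rot'],**{k:c[k] for k in 'KRt'});print(s['tcp_pos'],s['tcp_rot'])
E
```

```text
time: 14.05
tcp_pos: [400.5, -321.0, 200.3]
tcp_rot: [0.991, 0.131, -0.0, -0.0]
ft_force: [0.4, 0.6, -0.5]
opening: 34.8
gripper_force: 45.0
[ 400.46972268 -321.04927249  200.31626032] [ 9.91389313e-01  1.30946710e-01 -7.80280059e-05 -4.29012926e-04]
```

View pics/w7.png

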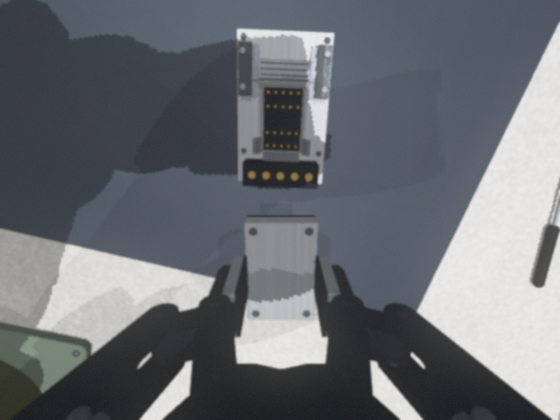

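The nest is in full view: rim (238–333, 30–187), black contact floor (262–304, 87–152), head (245–320, 160–187) at the bottom, keeper at about (284,70), with clear rim either side of the pocket. The brick is held square at (281,268). I've now viewed nine pictures, so I'll measure from pixel profiles.

```bash
python3 - <<'E'
from h import *
c=np.load('w7.npz');im=cv2.imread('pics/w7.png');g=im.max(2).astype(int)
np.set_printoptions(linewidth=250)
for r in(104,112,120,128,136):print(r,'L',g[r,234:246],'PL',g[r,256:270],'PR',g[r,298:312],'R',g[r,318:336])
for u in(274,283,292):print(u,'top',g[26:38,u],'keeper',g[40:90,u],'bot',g[144:164,u])
Rt=Rn.from_quat(c['q']).as_matrix();p=c['p']
def tool(uv,z): return (Rt.T@(ray(c,uv,z)-p).T).T.round(1)
print('tool-frame: rim centre guess',tool([[238,120],[328,120],[262,120],[304,120],[283,30]],27.5).tolist(),tool([[283,87],[283,152]],24).tolist(),ray(c,[283,119],25))
E
```

```text
104 L [ 72  74  86 111 134 147 147 145 145 146 146 147] PL [150 146 138 132 123 115 107  85  62  48  56  70  70  55] PR [ 46  45  47  61  81  99 113 125 132 146 159 179 206 221] R [225 224 224 223 222 223 226 226 225 215 175 133 113 112 112 111 111 110]
112 L [ 73  75  85 109 131 145 147 144 147 145 146 146] PL [148 146 139 130 122 113 106  89  62  45  41  42  43  44] PR [ 43  45  54  72  92 108 121 130 138 147 151 151 158 177] R [225 225 225 226 227 227 227 225 217 184 141 119 112 109 111 109 110 110]
120 L [ 72  75  79 102 129 145 146 145 145 145 147 146] PL [146 144 137 129 123 115 109  88  60  45  43  41  42  42] PR [ 47  48  67  92 104 115 125 133 143 148 149 147 147 156] R [225 224 226 226 226 226 226 220 199 157 123 111 110 109 109 110 110 111]
128 L [ 70  71  79 100 129 142 146 145 144 144 145 146] PL [146 143 138 131 122 116 112  92  62  43  45  41  42  43] PR [ 45  53  73  96 110 121 127 136 144 147 148 145 147 145] R [225 226 226 225 227 225 224 214 173 128 113 110 109 108 109 111 110 109]
136 L [ 69  71  80 100 128 142 144 144 143 142 145 144] PL [138 133 128 122 115 108 
[... 712 characters left out ...]
 115 119 109  95  94 107 113 110 107 101  92  81  61  46] bot [46 57 60 51 43 53 71 90 96 95 93 95 95 94 95 92 84 68 49 43]
292 top [118 117 117 125 160 211 228 230 218 195 174 169] keeper [171 168 171 168 170 169 169 168 169 169 169 168 169 170 170 169 169 167 163 153 144 139 127 114 117 135 144 141 129 112 114 129 137 134 122 109 110 118 113  97  92 100 111 112 109 105  97  89  67  52] bot [ 43  44  44  45  44  48  69  88 101  96  91  94  94  96  93  91  90  79  58  45]
tool-frame: rim centre guess [[70.7, -39.7, 172.8], [70.9, 45.1, 172.8], [70.7, -17.1, 172.8], [70.8, 22.5, 172.8], [145.2, 2.4, 172.8]] [[99.8, 2.6, 176.3], [40.4, 2.9, 176.3]] [[ 470.29403009 -304.95739315   25.        ]]
```

```bash
python3 - <<'E'
from h import *
c=np.load('w7.npz');im=cv2.imread('pics/w7.png');g=im.max(2).astype(int)
np.set_printoptions(linewidth=250)
Rt=Rn.from_quat(c['q']).as_matrix();p=c['p']
tool=lambda uv,z:(Rt.T@(ray(c,uv,z)-p).T).T.round(2)
L=tool([[237.0,104],[237.4,136]],27.5);R=tool([[328.2,104],[325.2,136]],27.5)
print('rim',L[:,:2].tolist(),R[:,:2].tolist(),((L+R)/2)[:,:2].tolist())
L=tool([[263.5,104],[263.1,136]],24);R=tool([[301.7,104],[299.4,136]],24)
print('floor',((L+R)/2)[:,:2].tolist(),(R-L)[:,1])
print('ends -x',tool([[274,29.6],[283,30.1],[292,30.3]],27.5)[:,:2].tolist(),'floor',tool([[274,87],[283,87.3],[292,87.6],[283,150]],24)[:,:2].tolist())
for r in(228,236,244): print(r,g[r,238:254],g[r,308:326])
for u in(265,280,295): print(u,g[208:228,u],g[308:330,u])
zt=p[2]-31.9+15
print('brick exp px', proj(c,[p+Rt@[x,y,31.9-15] for x,y in((29,-18.5),(29,18.5),(-29,18.5),(-29,-18.5),(0,0))]).round(1).tolist())
E
```

```text
rim [[84.91, -39.99], [56.01, -40.91]] [[85.08, 44.57], [56.18, 43.22]] [[84.995, 2.289999999999999], [56.095, 1.1550000000000011]]
floor [[85.055, 2.3100000000000005], [55.80500000000001, 1.1199999999999992]] [35.84 35.2 ]
ends -x [[145.46, -5.36], [145.09, 2.4], [144.95, 10.17]] floor [[99.82, -5.68], [99.58, 2.63], [99.34, 10.93], [42.39, 2.88]]
228 [100 101 104 105 106 111 125 136 143 141 140 130 114 104  95  96] [ 97  94  99 108 121 135 142 144 140 132 123 115 114 113 113 113 112 113]
236 [104 103 103 103 103 106 118 131 138 144 144 143 140 137 134 132] [132 132 132 136 141 143 144 142 135 121 109 105 103 104 104 104 103 104]
244 [102 101 101 103 103 102 108 124 135 142 144 143 145 144 144 145] [143 143 142 143 145 146 144 143 133 118 107 105 103 103 104 102 104 103]
265 [ 97 100  99 100  98  96  89  71  69  91 107 110 110 114 122 135 143 144 146 145] [195 195 195 195 195 194 193 195 195 194 193 197 210 216 218 217 215 215 213 215 215 214]
280 [106 107 107 107 106 106  94  76  72  94 105 109 111 111 120 129 139 143 142 143] [195 194 195 194 194 195 194 194 193 193 193 198 207 213 214 213 213 216 216 219 218 217]
295 [115 116 115 116 116 114 105  81  73  93 107 108 110 110 117 131 137 139 139 140] [191 192 193 192 192 192 190 191 191 190 189 194 208 215 214 213 212 213 214 215 217 221]
brick exp px [[241.7, 219.4], [317.1, 219.5], [312.8, 317.9], [245.8, 317.7], [279.3, 271.6]]
```

```bash
python3 -m creep '[30,0.3,0,0,0,0,0.1, 30,0.8,0.01,0,0,0,0.2, 30,1.4,0.02,0,0,0,0.3, 30,1.9,0.03,0.3,0,0,0.4, 30,2.25,0.03,0.8,0,0,0.4, 30,2.41,0.03,1.5,0,0,0.4, 30,2.41,0.03,2.2,0,0,0.4, 30,2.41,0.03,2.9,0,0,0.4, 30,2.41,0.03,3.4,0,0,0.4, 30,2.41,0.03,3.6,0,0,0.4, 30,2.41,0.03,3.67,0,0,0.4, 30,2.41,0.03,3.67,0,0,0.4, 30,2.41,0.03,3.67,0,0,0.4]'
python3 - <<'E'
from h import *
np.set_printoptions(linewidth=250)
s=ctrl.state();c=ctrl.get_calibration('wrist');im=ctrl.capture('wrist')[:,:,::-1].copy();cv2.imwrite('pics/w8.png',im)
np.savez('w8.npz',p=s['tcp_pos'],q=s['tcp_rot'],**{k:c[k] for k in 'KRt'});p=np.array(s['tcp_pos']);print(p)
Rt=Rn.from_quat(s['tcp_rot']).as_matrix();g=im.max(2).astype(int)
P=lambda x,y,z:proj(c,[p+Rt@np.array([x,y,0])+[0,0,z-p[2]]])[0]
print('exp brick',[P(x,y,p[2]-16.9).round(1).tolist() for x,y in((29,-18.5),(29,18.5))])
for x in(25,40,55,68):
    l=P(x,-42,27.5);r=P(x,42,27.5);print(x,l.round(1),r.round(1));a,b=int(l[0])-10,int(r[0])-10
    print(a,g[int(round(l[1])),a:a+20],b,g[int(round(r[1])),b:b+20])
for y in(-15,0,15):
    t=P(74,y,27.5);a=int(t[1])-10;print('end',t.round(1),a,g[a:a+20,int(round(t[0]))])
t=P(0,0,p[2]-16.9);a=int(P(29,0,p[2]-16.9)[1])-10;print('brick top',a,g[a:a+20,int(t[0])])
r=int(P(20,0,p[2]-16.9)[1]);l=P(20,-18.5,p[2]-16.9);q=P(20,18.5,p[2]-16.9);print('brick sides',r,l,q,int(l[0])-8,g[r,int(l[0])-8:int(l[0])+8],int(q[0])-8,g[r,int(q[0])-8:int(q[0])+8])
E
```

```text
time: 15.18
tcp_pos: [470.7, -304.2, 91.2]
tcp_rot: [0.994, 0.113, 0.0, 0.0]
ft_force: [0.4, 0.4, -0.5]
opening: 34.6
gripper_force: 45.0
[ 470.7185365  -304.19620625   91.2333613 ]
exp brick [[241.5, 219.5], [316.9, 219.7]]
25 [214.3 199.9] [344.6 200.1]
204 [108 108 109 108 110 110 109 108 113 115 117 116 118 120 125 129 126 124 121 118] 334 [123 123 126 126 125 125 125 123 122 123 122 120 118 116 116 116 115 116 116 116]
40 [212.6 177. ] [346.3 177.2]
202 [107 109 108 108 110 110 109 110 110 114 118 120 120 121 124 126 124 122 122 122] 336 [122 121 121 121 121 122 133 154 169 176 172 153 130 118 115 116 115 115 113 115]
55 [210.9 152.9] [348.1 153.2]
200 [111 108 111 110 109 110 111 110 112 116 121 124 128 127 125 130 129 129 123 119] 338 [146 150 156 169 180 181 179 179 182 182 181 179 175 173 173 173 174 174 174 173]
68 [209.3 131. ] [349.7 131.3]
199 [108 110 110 109 110 110 111 110 111 128 164 200 217 219 212 182 147 125 119 119] 339 [185 185 185 192 213 239 247 247 247 247 245 222 185 175 174 173 172 173 174 172]
end [254.2 120.6] 110 [114 113 113 112 113 112 113 113 112 113 126 152 181 210 219 219 220 220 220 220]
end [279.5 120.6] 110 [113 114 113 112 112 114 113 114 114 116 123 143 175 208 221 223 223 222 222 222]
end [304.9 120.7] 110 [113 114 115 116 114 115 115 114 116 116 125 145 176 209 219 222 223 223 222 222]
brick top 209 [ 78  75  72  73  74  72  80 108 146 167 172 174 177 187 205 216 218 219 219 220]
brick sides 236 [242.21132226 236.36760376] [316.13259541 236.50208214] 234 [219 217 218 217 218 219 220 220 220 217 214 215 218 221 222 220] 308 [208 207 210 215 219 222 221 221 222 233 245 247 247 247 247 247]
```

Alignment at close range is good to within about 1 mm. I'll apply the small correction and descend in steps, watching the force.

```bash
python3 -m creep '[30,0.02,-0.03,0.1,0,0,0, 30,0.02,-0.03,0.4,0,0,0, 30,0.02,-0.03,0.7,0,0,0, 30,0.02,-0.03,0.9,0,0,0, 30,0.02,-0.03,1,0,0,0, 30,0.02,-0.03,1.03,0,0,0, 30,0.02,-0.03,1.03,0,0,0]'
python3 -m creep '[30,0,0,0.03,0,0,0, 30,0,0,0.06,0,0,0, 30,0,0,0.09,0,0,0, 30,0,0,0.12,0,0,0, 30,0,0,0.12,0,0,0]'
```

```text
time: 15.82
tcp_pos: [470.5, -303.3, 59.3]
tcp_rot: [0.994, 0.113, -0.0, -0.0]
ft_force: [0.1, -1.1, -0.8]
opening: 34.7
gripper_force: 45.0
time: 16.23
tcp_pos: [470.6, -303.2, 55.9]
tcp_rot: [0.994, 0.113, -0.0, -0.0]
ft_force: [-0.8, 0.6, -1.7]
opening: 35.5
gripper_force: 45.0
```

```bash
python3 -m creep '[30,0,0,0.02,0,0,0, 30,0,0,0.04,0,0,0, 30,0,0,0.05,0,0,0, 30,0,0,0.05,0,0,0]'
python3 -m creep '[30,0,0,0.02,0,0,0, 30,0,0,0.03,0,0,0, 30,0,0,0.03,0,0,0]'
```

```text
time: 16.57
tcp_pos: [470.6, -303.3, 54.4]
tcp_rot: [0.994, 0.113, -0.0, 0.0]
ft_force: [0.6, -0.0, -0.6]
opening: 35.2
gripper_force: 45.0
time: 16.82
tcp_pos: [470.6, -303.3, 53.7]
tcp_rot: [0.994, 0.113, 0.0, 0.0]
ft_force: [-0.9, 0.2, 4.0]
opening: 35.0
gripper_force: 45.5
```

The brick is seated, touching the contacts with 4 N upward and no side force at the expected height. I'll release it, rise and look.

```bash
python3 -m creep '[38,0,0,0,0,0,0, 42,0,0,0,0,0,0, 48,0,0,0,0,0,0, 52,0,0,0,0,0,0, 52,0,0,0,0,0,0, 52,0,0,-0.4,0,0,0, 52,0,0,-1.2,0,0,0, 52,0,0,-2.2,0,0,0, 60,0,0,-2.9,0,0,0, 64,0,0,-3.2,0,0,0, 64,0,0,-3.2,0,0,0, 64,0,0,-3.2,0,0,0]' 20
python3 - <<'E'
from h import *
s=ctrl.state();c=ctrl.get_calibration('wrist');im=ctrl.capture('wrist')[:,:,::-1].copy();cv2.imwrite('pics/w9.png',im)
p=np.array(s['tcp_pos']);np.savez('w9.npz',p=p,q=s['tcp_rot'],**{k:c[k] for k in 'KRt'});print(p)
Rt=Rn.from_quat(s['tcp_rot']).as_matrix()
P=lambda x,y,z:proj(c,[p+Rt@np.array([x,y,0])+[0,0,z-p[2]]])[0]
a=P(85,-50,27.5);b=P(-35,50,27.5);print(a,b)
x0,y0,x1,y1=[int(v) for v in(a[0],a[1],b[0],b[1])]
f=3; cv2.imwrite('pics/c9.png',cv2.resize(im[y0:y1,x0:x1],None,fx=f,fy=f,interpolation=2));print(x0,y0,x1,y1)
for x in(29,-29):print(P(x,0,37))
for q in(0,6):print(q,'bar back/front top',P(53.5-q,0,49),P(38.5-q,0,49))
E
```

```text
time: 17.82
tcp_pos: [470.7, -303.0, 149.7]
tcp_rot: [0.994, 0.113, 0.0, 0.0]
ft_force: [-0.1, 0.3, -0.4]
opening: 64.1
gripper_force: 0.0
[ 470.66785005 -303.03018179  149.67381301]
[214.59083548 102.78322157] [335.61601746 245.4838328 ]
214 102 335 245
[279.76855107 177.40491843]
[279.70882848 243.81431471]
0 bar back/front top [279.75094836 148.03723428] [279.73359696 168.38379251]
6 bar back/front top [279.74391708 156.28223688] [279.72686357 176.27948953]
```

View pics/c9.png

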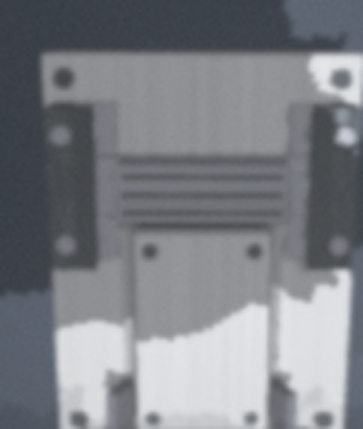

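The brick is seated level in the pocket: its top spans crop (133–270, 232–), square to the nest. The keeper bar lies directly behind it (crop 118–288, 158–225), at roughly 3.5 mm of its travel. That puts the bar's centre about 42 mm ahead of the TCP. I'll turn 90° over the bar with the fingers at 25 mm.

```bash
python3 -m creep '[50,0.2,0,0,0,0,-1.3, 40,0.5,0,0,0,0,-2.7, 30,0.8,0,0,0,0,-4.1, 25,1.1,0,0,0,0,-5.5, 25,1.3,0,0,0,0,-6.9, 25,1.41,0,0,0,0,-8.3, 25,1.41,0,0,0,0,-9.7, 25,1.41,0,0,0,0,-11.1, 25,1.41,0,0,0,0,-12.5, 25,1.41,0,0,0,0,-13.9, 25,1.41,0.3,0,0,0,-15.3, 25,1.41,0.6,0,0,0,-16.7, 25,1.41,1,0,0,0,-18, 25,1.41,1.3,0,0,0,-18, 25,1.41,1.5,0,0,0,-18, 25,1.41,1.5,0,0,0,-18, 25,1.41,1.5,0,0,0,-18]'
python3 - <<'E'
from h import *
np.set_printoptions(linewidth=250)
s=ctrl.state();c=ctrl.get_calibration('wrist');im=ctrl.capture('wrist')[:,:,::-1].copy();cv2.imwrite('pics/w10.png',im)
p=np.array(s['tcp_pos']);np.savez('w10.npz',p=p,q=s['tcp_rot'],**{k:c[k] for k in 'KRt'});print(p,s['joint_pos'])
Rt=Rn.from_quat(s['tcp_rot']).as_matrix();g=im.max(2).astype(int)
P=lambda x,y,z:proj(c,[p+Rt@np.array([x,y,0])+[0,0,z-p[2]]])[0]
print('bar +x side corners',P(22,-7.5,49),P(22,7.5,49));print('exp brick end side',P(18.5,-13.4,37))
print('nest -x end',P(30,31.6,27.5))
for x,z in((20,49),(16,49)):
    r=int(P(x,0,z)[1]);print(r,240,g[r,240:325])
r=int(P(36,0,27.5)[1]);print(r,g[r,300:360])
E
```

```text
time: 19.28
tcp_pos: [521.7, -337.1, 148.8]
tcp_rot: [0.623, 0.782, 0.0, -0.001]
ft_force: [-0.9, 0.4, 0.3]
opening: 25.0
gripper_force: 0.0
[ 521.70686376 -337.12236118  148.83593411] [ 0.50843854  0.90570225  0.03019725  1.42222277 -0.03306639  0.81529453  0.77556337]
bar +x side corners [273.29047754 191.65489231] [292.9326794  191.69816904]
exp brick end side [266.36916708 191.9700604 ]
nest -x end [321.36644619 175.57974825]
194 240 [208 194 164 138 125 125 124 125 125 125 126 126 125 125 120 112 107 104 105 107 109 108 106 105 106 105 105 108 107 105 108 113 116 112 111 111 113 114 119 121 122 120 118 111 110 114 115 113 113 112 107 103 103 104 104 103 106 104 107 106 108 113
 121 128 136 140 152 160 163 163 163 164 164 162 162 163 162 161 154 133 105  87  83  80  81]
199 240 [194 164 139 127 124 124 122 124 124 124 124 123 120 112  95  79  73  74  73  75  72  72  72  71  74  74  73  75  74  76  76  78  81  79  77  73  72  73  73  72  71  69  70  71  70  70  70  71  70  70  73  71  69  69  71  72  75  76  76  78  77  77
  80  81  86  95 118 144 154 152 136 128 123 127 138 149 157 161 151 125  98  86  84  82  82]
168 [151 154 157 161 164 166 166 166 166 165 166 166 166 167 166 166 166 166 163 159 139 110  91  86  83  84  83  83  83  81  82  83  83  83  82  83  82  82  85  82  82  80  83  81  80  83  82  81  81  83  80  81  82  79  82  81  81  81  82  78]
```

The arm hasn't arrived yet: it is 45 mm off and still high. I'll let it settle, then recompute.

```bash
python3 -m creep '[25,0,0,0,0,0,0, 25,0,0,0,0,0,0, 25,0,0,0,0,0,0]'
python3 - <<'E'
from h import *
o=np.array([470.7,-303.0]);move([*(o+42.3*np.array([.976,.225])),148],13.0)
E
```

```text
time: 19.58
tcp_pos: [522.0, -337.1, 149.6]
tcp_rot: [0.622, 0.783, 0.0, -0.0]
ft_force: [-0.2, -0.6, -0.3]
opening: 25.3
gripper_force: 0.0
from [ 522.  -337.1  149.6] shift [1.494e+00 1.000e-03 5.300e-02] turn [-0.    -0.     0.002]
```

I put the z shift in the y column in those rows. It was harmless at that height; I'll correct it now.

```bash
python3 -m creep '[25,0.3,0,0,0,0,0, 25,0.8,0,0,0,0,0, 25,1.3,0,0,0,0,0, 25,1.49,0,0,0,0,0, 25,1.49,0,0.4,0,0,0, 25,1.49,0,0.9,0,0,0, 25,1.49,0,1.4,0,0,0, 25,1.49,0,1.55,0,0,0, 25,1.49,0,1.6,0,0,0, 25,1.49,0,1.6,0,0,0, 25,1.49,0,1.6,0,0,0]'
python3 - <<'E'
from h import *
np.set_printoptions(linewidth=250)
s=ctrl.state();c=ctrl.get_calibration('wrist');im=ctrl.capture('wrist')[:,:,::-1].copy();cv2.imwrite('pics/w10.png',im)
p=np.array(s['tcp_pos']);np.savez('w10.npz',p=p,q=s['tcp_rot'],**{k:c[k] for k in 'KRt'});print(p)
Rt=Rn.from_quat(s['tcp_rot']).as_matrix();g=im.max(2).astype(int)
P=lambda x,y,z:proj(c,[p+Rt@np.array([x,y,0])+[0,0,z-p[2]]])[0]
print('bar corners',P(22,-7.5,49),P(22,7.5,49),P(-22,0,49));print('brick end',P(18.5,-13.4,37),'brick side',P(18.5,-25,37))
print('nest -x end',P(30,31.6,27.5),'nest side',P(42,28,27.5))
for x,z in((20,49),(15,49),(8,49)):
    r=int(P(x,0,z)[1]);print('bar row',r,230,g[r,230:325])
for x in(30,36):
    q=P(x,31.6,27.5);r=int(q[1]);a=int(q[0])-15;print('end row',r,a,g[r,a:a+30])
q=P(18.5,-25,37);r=int(q[1]);print('brickside col',int(q[0]),r-15,g[r-15:r+15,int(q[0])])
r=int(P(12,0,37)[1]);q=P(12,-13.4,37)[0];print('brick end row',r,q,int(q)-20,g[r,int(q)-20:int(q)+20])
E
```

```text
time: 20.5
tcp_pos: [512.2, -294.2, 102.3]
tcp_rot: [0.623, 0.783, 0.0, 0.0]
ft_force: [-0.6, -0.0, 0.2]
opening: 25.3
gripper_force: 0.0
[ 512.16386208 -294.24227084  102.26652147]
bar corners [271.27727654 211.15482641] [295.66128223 211.2075575 ] [283.14313489 274.06344989]
brick end [262.89743523 210.26602878] brick side [245.24502226 210.22786244]
nest -x end [330.07029471 189.75630454] nest side [325.62589537 172.18015543]
bar row 214 230 [209 208 209 209 209 207 208 208 208 207 207 206 206 205 205 206 207 203 206 203 196 181 167 156 159 171 186 197 201 193 170 139 138 167 184 186 180 178 185 195 197 187 181 180 186 192 194 193 186 181 182 194 201 203 204 199 184 183 191 197 195 188
 189 190 193 192 192 191 193 193 192 190 192 191 192 192 193 192 191 191 191 191 190 190 191 191 199 214 221 223 224 223 224 224 224]
bar row 221 230 [207 209 208 208 209 209 208 207 208 207 207 207 205 207 208 205 206 205 206 204 204 202 201 201 199 200 202 203 201 196 173 148 143 168 184 190 183 177 170 170 164 150 136 144 159 164 167 165 156 145 157 182 198 202 202 192 168 163 182 196 194 187
 18
[... 452 characters left out ...]
 194 194 193 194 194 196 193 193 194 196 200 210 219 224 225 225 225 226 225]
end row 189 315 [235 236 236 235 236 236 236 236 236 236 236 235 229 207 162 133 125 123 124 124 124 123 123 124 124 125 122 122 123 123]
end row 181 315 [216 187 154 137 135 134 135 141 166 208 229 234 233 222 180 141 122 124 123 124 123 123 123 124 124 122 122 124 121 123]
brickside col 245 195 [243 246 246 247 247 245 240 219 166 121 112 135 163 177 183 192 199 203 206 206 207 207 206 207 206 206 205 207 205 207]
brick end row 219 263.06472475691163 243 [206 206 206 205 205 204 201 189 175 159 150 153 164 182 196 200 194 173 143 140 169 187 187 184 176 171 170 164 151 138 143 157 169 174 172 164 152 158 183 200]
```

The bar's grooves at cols 272, 279 and 287 put its centre about 1.5 mm nearer the brick. I'll shift y by −0.05 and x by +0.05, then descend until I feel contact.

```bash
python3 -m creep '[25,0.05,-0.05,0.2,0,0,0, 25,0.05,-0.05,0.6,0,0,0, 25,0.05,-0.05,0.9,0,0,0, 25,0.05,-0.05,1.1,0,0,0, 25,0.05,-0.05,1.2,0,0,0, 25,0.05,-0.05,1.2,0,0,0, 25,0.05,-0.05,1.2,0,0,0]'
python3 -m creep '[25,0,0,0.03,0,0,0, 25,0,0,0.06,0,0,0, 25,0,0,0.09,0,0,0, 25,0,0,0.12,0,0,0, 25,0,0,0.12,0,0,0]'
```

```text
time: 21.13
tcp_pos: [510.1, -292.9, 65.5]
tcp_rot: [0.623, 0.783, -0.0, -0.0]
ft_force: [0.4, 0.3, 0.6]
opening: 25.0
gripper_force: 0.0
time: 21.55
tcp_pos: [510.1, -292.9, 61.9]
tcp_rot: [0.623, 0.783, -0.0, 0.0]
ft_force: [-0.1, 0.3, 0.4]
opening: 25.1
gripper_force: 0.0
```

```bash
python3 -m creep '[25,0,0,0.02,0,0,0, 25,0,0,0.04,0,0,0, 25,0,0,0.06,0,0,0, 25,0,0,0.06,0,0,0]'
python3 -m creep '[25,0,0,0.02,0,0,0, 25,0,0,0.04,0,0,0, 25,0,0,0.06,0,0,0, 25,0,0,0.06,0,0,0]'
```

```text
time: 21.88
tcp_pos: [510.0, -292.9, 60.0]
tcp_rot: [0.623, 0.783, -0.0, -0.0]
ft_force: [0.2, 0.7, -0.3]
opening: 25.1
gripper_force: 0.0
time: 22.22
tcp_pos: [510.1, -292.9, 58.4]
tcp_rot: [0.623, 0.783, -0.0, 0.0]
ft_force: [-0.4, 0.6, 3.7]
opening: 25.0
gripper_force: 2.0
```

```bash
python3 -m creep '[25,0,0,0.02,0,0,0, 25,0,0,0.04,0,0,0, 25,0,0,0.06,0,0,0, 25,0,0,0.08,0,0,0, 25,0,0,0.1,0,0,0, 25,0,0,0.1,0,0,0]'
python3 -m creep '[25,0,0,0.03,0,0,0, 25,0,0,0.06,0,0,0, 25,0,0,0.09,0,0,0, 25,0,0,0.12,0,0,0, 25,0,0,0.12,0,0,0]'
```

```text
time: 22.72
tcp_pos: [510.1, -292.9, 55.3]
tcp_rot: [0.623, 0.783, -0.0, 0.0]
ft_force: [0.7, 0.8, 6.4]
opening: 25.2
gripper_force: 2.8
time: 23.13
tcp_pos: [510.2, -292.9, 51.8]
tcp_rot: [0.623, 0.783, -0.0, 0.0]
ft_force: [-0.6, 0.8, 7.0]
opening: 24.8
gripper_force: 3.7
```

```bash
python3 -m creep '[25,0,0,0.02,0,0,0, 25,0,0,0.035,0,0,0, 25,0,0,0.035,0,0,0]'
python3 -m creep '[25,0,-0.05,0,0,0,0, 25,0,-0.1,0,0,0,0, 25,0,-0.15,0,0,0,0, 25,0,-0.2,0,0,0,0, 25,0,-0.25,0,0,0,0, 25,0,-0.3,0,0,0,0, 25,0,-0.3,0,0,0,0]'
```

```text
time: 23.38
tcp_pos: [510.2, -292.9, 50.8]
tcp_rot: [0.623, 0.783, -0.0, 0.0]
ft_force: [-1.8, 0.7, 7.7]
opening: 25.2
gripper_force: 3.9
time: 23.97
tcp_pos: [502.5, -294.8, 51.1]
tcp_rot: [0.622, 0.783, 0.001, 0.001]
ft_force: [4.8, 2.2, 6.8]
opening: 24.9
gripper_force: 3.7
```

```bash
python3 -m creep '[25,0,-0.06,0,0,0,0, 25,0,-0.12,0,0,0,0, 25,0,-0.18,0,0,0,0, 25,0,-0.24,0,0,0,0, 25,0,-0.3,0,0,0,0, 25,0,-0.3,0,0,0,0]'
python3 - <<'E'
from h import *
s=ctrl.state();c=ctrl.get_calibration('wrist');im=ctrl.capture('wrist')[:,:,::-1].copy();cv2.imwrite('pics/w11.png',im)
p=np.array(s['tcp_pos']);print(p,s['ft_force']);np.set_printoptions(linewidth=250)
Rt=Rn.from_quat(s['tcp_rot']).as_matrix();g=im.max(2).astype(int)
P=lambda x,y,z:proj(c,[p+Rt@np.array([x,y,0])+[0,0,z-p[2]]])[0]
for x in(20,16):
  r=int(P(x,0,49)[1]);print(r,P(x,-12.5,49)[0],P(x,12.5,49)[0],g[r,230:340])
E
```

```text
time: 24.47
tcp_pos: [493.7, -296.9, 51.2]
tcp_rot: [0.622, 0.783, 0.001, 0.001]
ft_force: [5.1, 1.0, 7.3]
opening: 25.2
gripper_force: 3.8
[ 493.72945292 -296.87947598   51.16114233] [5.07039004 1.00725465 7.300082  ]
251 256.8120618652145 311.80470131145233 [208 207 207 208 208 207 208 209 208 209 207 207 208 208 208 208 207 208 208 209 207 206 207 206 207 207 206 207 206 208 206 207 207 207 206 207 208 207 207 206 206 206 206 206 198 187 175 170 170 172 171 171 172 169 174 181 187 189 190 189 192 193
 193 194 194 196 195 195 195 196 195 197 194 193 193 192 190 191 197 199 201 200 201 200 202 201 201 201 201 201 201 200 201 200 202 201 201 200 202 201 201 202 202 202 201 203 201 201 201 201]
259 257.0172814705799 311.49732914146466 [211 212 211 213 212 210 213 211 212 211 212 208 200 184 174 168 167 168 168 168 168 163 148 120  95  89 101 142 183 203 210 209 210 211 211 210 211 210 210 210 211 209 211 209 203 189 176 174 174 171 159 138 133 149 167 173 173 174 171 166 152 133
 129 149 170 176 178 179 176 170 150 131 136 160 177 186 186 166 137 138 154 161 164 164 164 165 165 166 173 185 197 199 200 202 200 201 201 202 201 202 201 201 201 201 202 201 201 201 202 200]
```

```bash
python3 -m creep '[25,0,-0.04,0,0,0,0, 25,0,-0.08,0,0,0,0, 25,0,-0.1,0,0,0,0, 25,0,-0.1,0,0,0,0]'
python3 -m creep '[25,0,-0.03,0,0,0,0, 25,0,-0.06,0,0,0,0, 25,0,-0.06,0,0,0,0]'
```

```text
time: 24.85
tcp_pos: [491.4, -297.5, 51.2]
tcp_rot: [0.622, 0.783, 0.001, 0.002]
ft_force: [7.5, 2.7, 7.2]
opening: 25.1
gripper_force: 5.6
time: 25.1
tcp_pos: [491.1, -297.5, 51.2]
tcp_rot: [0.622, 0.783, 0.002, 0.003]
ft_force: [17.2, 3.7, 1.0]
opening: 24.8
gripper_force: 10.8
```

It hit the hard stop: 17 N and no more motion after about 20 mm of travel, which matches 0.020. I'll back off slightly, lift and check.

```bash
python3 -m creep '[25,0,0.06,0,0,0,0, 25,0,0.13,0,0,0,0, 25,0,0.16,0,0,0,0, 25,0,0.16,-0.1,0,0,0, 25,0,0.16,-0.3,0,0,0, 25,0,0.16,-0.6,0,0,0, 25,0,0.16,-1.2,0,0,0, 25,0,0.16,-2,0,0,0, 25,0,0.16,-2.7,0,0,0, 25,0,0.16,-3.1,0,0,0, 25,0,0.16,-3.2,0,0,0, 25,0,0.16,-3.2,0,0,0]'
python3 - <<'E'
from h import *
np.set_printoptions(linewidth=250)
s=ctrl.state();c=ctrl.get_calibration('wrist');im=ctrl.capture('wrist')[:,:,::-1].copy();cv2.imwrite('pics/w12.png',im)
p=np.array(s['tcp_pos']);print(p,s['ft_force']);g=im.max(2).astype(int)
# nest frame: origin o, -x axis u
o=np.array([470.7,-303.0]);u=np.array([.974,.225]);v=np.array([-.225,.974])
P=lambda a,b,z:proj(c,[[*(o+a*u+b*v),z]])[0]
for b in(16,0):
  e=P(74,b,27.5);f=P(-29,b,31);r=int(P(26,b,49)[1]);print('row',r,'bar front/back exp closed',P(18.5,b,49)[0],P(33.5,b,49)[0],'brick end',f,'nest end',e);print(g[r,220:350])
E
```

```text
time: 26.1
tcp_pos: [492.8, -297.0, 147.7]
tcp_rot: [0.623, 0.783, 0.0, 0.001]
ft_force: [0.3, 0.6, -1.0]
opening: 25.0
gripper_force: 0.0
[ 492.82381118 -296.99369552  147.66254984] [ 0.31114744  0.55433226 -0.95868397]
row 200 bar front/back exp closed 277.08299324767984 296.6337514339939 brick end [219.71317074 194.07389901] nest end [343.77635431 193.14649544]
[202 194 182 177 183 194 205 209 210 211 212 211 210 211 212 211 210 209 201 176 149 131 128 126 128 127 126 125 126 128 127 127 127 127 127 127 125 126 127 129 126 127 129 127 128 127 127 127 127 127 127 129 127 128 124 122 121 120 113 104 102 112
 117 112 101  94  97 107 114 113 105  96 103 113 115 120 135 145 149 150 148 148 151 147 148 148 149 148 148 147 148 149 148 147 148 148 147 148 146 148 147 147 149 151 153 151 154 158 160 161 161 160 160 161 161 162 161 162 162 160 158 147 118  92
  81  79  80  81  81  80]
row 220 bar front/back exp closed 277.1269418381238 296.25000398533314 brick end [220.92391944 212.40983818] nest end [342.4751181  211.25503425]
[176 196 202 204 203 204 204 204 203 203 203 202 205 204 203 205 204 203 202 205 205 204 203 204 205 204 204 204 206 204 204 205 205 203 205 205 204 205 204 205 204 204 205 204 206 208 209 209 209 207 206 206 204 206 196 176 145 115 100  95  98 102
 108 101  97  91 100 107 107 105  97  92 101 110 118 133 144 148 149 150 150 149 151 148 149 149 151 149 149 150 150 148 150 151 148 151 149 148 149 151 148 149 151 152 154 158 160 161 161 164 165 164 164 163 164 164 164 164 163 155 134 105  87  80
  79  79  80  80  79  78]
```

The bar's measured centre (col 285.2) matches the predicted closed position (285.4 after camera bias). The arm is clear and reads zero force, so I'm handing in.

```bash
python3 -c "
from rig import ctrl
print(ctrl.finish_job())"
```

```text
the job is handed in; nothing more can be done
None
```

The brick is seated in the test nest, pressed down and held under the keeper bar, which went to its hard stop; the job was handed in after about 26 s with the arm clear, but I did not check the other objects in a final picture.

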